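# Find the sealed case with the loose ball by rocking it, and hold it up

### The arm

A 6-joint arm with a two-finger parallel gripper is mounted at the origin on a cart in front of the work surface, level with it; the furniture and walls round the work are solid. World frame = base frame: x ahead of the robot, y to its left, z up, the work surface at z = 0. Lengths are in m, angles in rad, forces in N, time in s.
With the tool pointing down it reaches from about 0.25 to 0.8 m from the base axis. Payload 3.9 kg.
Tool frame: the origin (TCP) lies at the centre of the arm's flange, where the gripper is bolted on; the fingertips stand 173 mm ahead of it and the grasp point (between the pads) lies 155 mm ahead of it; z points along the fingers, y is the line along which they close (so a half turn about z gives the same grasp; the last joint's range is limited). The gripper opens to 85 mm and grips with 20 to 120 N. Pads are 22 mm wide; open, the fingers measure 114 mm over their backs; the gripper's body (76 mm by 85 mm) begins 54 mm behind the grasp point. The pads swing forward as they close: fully open they stand 13 mm farther back than shut.
Start: joints at [-1.199, 0.26, -0.138, 1.173, 0, 1.571], TCP at [0.191, -0.489, 0.405] pointing down, gripper open.
Joint ranges: [-2.78, 2.78], [-0.83, 1.72], [-1.28, 1.37], [-1.9, 2.12], [-1.57, 1.48], [-3.14, 3.14]. Speed limits (rad/s): [2.57, 2.57, 3.14, 3.14, 3.14, 3.14].

### API

Orientations are given as a unit quaternion [x, y, z, w].
In Python, from workcell import r gives the robot as it stands.
- The arm moves only by the tool step_arm, never from a script. Its argument "motion" is a list of rows, each a list of 7 numbers: the turn, a rotation vector about the world's x, y, z in rad, then the shift along the world's x, y, z in m, then the opening, from -1 (shut) to 1 (fully open). A call has 1 to 8 rows; each row is the pose to reach, as a shift and turn from the pose commanded when the call began; what a row does not reach only later rows make up. A row lasts 1/8 s, in which the tool goes at most 62.5 mm and 10.7 degrees, less where a joint would pass 70% of its speed; a pose out of reach is approached as far as the arm can. A call with a gripper value outside its range is refused whole. The fingers move at their own pace and stop on an object; "squeeze" is the grip in N (left out, the last holds). Time passes only in rows, so rows that repeat a pose let the fingers close. It gives the time, the measured TCP pose, the force, the opening and the grip force at its end, in the units of the state.
- r.get_obs(): the state, without advancing time (a new reading comes with each control period).
- r.camera(name): name is "scene" or "top" or "wrist"; returns a dict with "color" (384x512x3 uint8, red, green, blue), "intrinsics" (3x3 intrinsics, pixels), "origin" and "orientation" of the camera in the world; the wrist camera has in their place "T_tool_cam" (4x4, takes a point from camera to tool coordinates, whose origin is the TCP and whose axes are the flange's). Camera axes: x right, y up, looking along -z (the intrinsics and any distortion apply to the point x, -y, -z); pixel columns grow to the right and rows downward; lengths in m; the calibration is good to about 2 mm. The wrist camera is an equidistant fisheye: a pixel r from the principal point sees the ray r / f radians off the axis. A picture is of the moment at which its call begins: read the wrist's pose just before it. There is no depth.
- r.sign_off(): hands the job in; it is judged then, once.
Trained networks look in a picture, given as the dict that the camera call returned (one of the last four; its "shot" number tells which), for a name from the list of things; names that differ only in an ending like _2 or _b are one class to them, and where a whole thing is asked for, a point or a joint stands for the part that bears it (a point fixed in the world has none). Each returns a list of dicts, best first, with "p" (0 to 1); they miss things now and then, are a little off and sometimes report something else, mostly with a low value. They report only what shows in the picture. A call takes as long as a camera call. They do not tell look-alikes from the thing itself.
- r.trace(picture, query): "pixels" (384x512 bool, what is visible of it) and "extent" ([left, top, right, bottom] in pixels, round what is visible of it).
- r.tip_of(picture, query): "uv" ([column, row] in pixels: a listed point, or the origin of a listed thing).
The state is a dict: "clock": time; "joint_positions": joint angles; "joint_vel": joint speeds; "tau": joint torques, N m; "eef_pos": TCP position; "tool_rot": TCP orientation; "contact_force": force on the tool from outside, world axes, zero at the start; "torque": the same for the moment, N m; "opening": finger opening in m; "grasp_force": force on a finger pad.
Only numpy, scipy, OpenCV 4.12 (cv2) and the standard library are available. Lean on these libraries where they do the work, as an engineer would, in place of code of your own. Each camera call takes 0.05 s, during which the arm holds its last target. There are 200 camera calls.

### The job

In one of the three sealed orange cases the heavy ball has come loose and rattles: take them one at a time, lift one clear of the table and rock it well over, one end down, then the other, and put a case that stays quiet straight into a free pocket of the blue carrier, upright and fully down; if the rattling one turns up early, stand it back on the table for now. With both quiet cases in the carrier, finish while still holding the rattling case straight ahead of the robot, upright, still and well clear above the green belt. Leave the tally counter, the black marker and the label roll alone.

Things in the scene. Friction and masses are not known exactly. Their poses are not given: they have to be found in the camera images.
- case_a: Sealed orange clam-shell case, black seam, latches and handle, white paper seal on the -x end; one of three that look alike. Stands upright on the table: 84 mm long (x), 44 mm thick (y, flat faces: the grip), 62 mm high, 77 with the fixed handle bar (8 mm thick, 46 mm long, along x, over the middle). Origin: centre of the underside, z up. Together 0.4 kg +-6 %, whether loose or not.
- case_b: Looks like case_a, same sizes and axes. In exactly one of the three a 30 mm carbide ball (0.21 kg) is loose. It lies at one end, 23 mm from the middle; tipped over about 15 degrees it rolls along the case's length to the other end, knocks, and stays there when the case is level again. In the other two the same weight is held at the middle.
- case_c: Looks like case_a, same sizes and axes. If its ball is loose (see case_b), the moment about the middle of the case (about its y) differs by about 0.09 N m between the case held level after tipping one end down and held level after tipping the other down; if not, by nothing. Which of the three is loose is drawn each time; name and place tell nothing.
- carrier: Blue moulded carrier, fixed to the table: 70 (x) x 214 (y) x 30 mm high. Origin: centre of its underside, z up. Two pockets end to end along y, each 92 mm long along y and 52 mm wide along x, floor 6 mm above the table (24 mm deep), 4 mm lead-in chamfer; a case fits with its length along the carrier's y, either way round, with 4 mm to spare on each side.
- pocket_left (a point): Centre of the floor of the pocket on the carrier's +y side (52 mm from the carrier's middle), 6 mm above the table; axes as the carrier's.
- pocket_right (a point): Centre of the floor of the pocket on the carrier's -y side (52 mm from the carrier's middle), 6 mm above the table; axes as the carrier's.
- belt_ahead (a point): Point on the top of the green conveyor belt straight ahead of the robot, on the belt's centre line, 85 mm above the table. The belt is 140 mm wide (along x) and lies along y, from 0.23 m left of this point to 0.67 m right of it. A sealing machine 0.3 m high stands behind it, from 0.2 m beyond this point (x) and from 0.12 m left of it (y) to the right: keep the wrist clear of it.
- tally_counter: White round hand tally counter, 47 mm across, 18 mm high, lying on the table; origin at the centre of its underside. Leave alone.
- marker_black: Black felt marker, 139 mm long along own y, 28 mm wide, 19 mm high, lying on the table; origin at the centre of its underside. Leave alone.
- label_roll: White roll of blank labels with a brown core, 86 mm across, 60 mm high, standing flat on the table; origin at the centre of its underside. Leave alone.
Things that resemble listed ones, but are neither listed nor needed, are in the scene too. Leave any purple look-alike of the case_c alone.

How it is judged:
By the outcome, as a careful person would: the job done as asked, in the order asked, and still so for the second after the job is handed in, while the arm keeps its last pose, push and grip.
It also fails if it takes over 72 s, if anything falls off the work surface, if the arm or the gripper's body presses on something with over 40 N, if the wrist force passes 120 N, or if a joint passes its speed limit or range.

## Working session

There is one attempt and no reset: what is moved stays moved. The work goes in short steps, Python scripts to look and compute and a tool call to move; the robot and the scene stay as the last step left them, time stands still between calls to the robot, and variables do not carry over. Pictures are saved under pics/ and viewed, at most 10 in all, crops included, and the job is handed in when it is done.

Besides the shell and the picture viewer there is one more tool, called after "Emit:" in YAML: its name, and indented under it one key for each argument. step_arm: Moves the arm, as the interface text tells. Its arguments: {"type":"object","properties":{"motion":{"type":"array"},"squeeze":{"type":"number"}},"required":["motion"]}

```bash
mkdir -p pics; cat > h.py <<'E'
import numpy as np, cv2
from scipy.spatial.transform import Rotation as R
from workcell import r
def ray(p,uv):
    K=np.array(p["intrinsics"]);d=np.array([(uv[0]-K[0,2])/K[0,0],-(uv[1]-K[1,2])/K[1,1],-1.])
    q=np.array(p["orientation"]);M=R.from_quat(q).as_matrix() if q.size==4 else q.reshape(3,3)
    return np.array(p["origin"]),M@d
def at(p,uv,z):
    o,d=ray(p,uv);return o+d*(z-o[2])/d[2]
def save(n,c,s=1): cv2.imwrite(n,cv2.resize(c[...,::-1],None,fx=s,fy=s,interpolation=cv2.INTER_CUBIC))
E
python3 - <<'E'
from h import *
np.set_printoptions(precision=4,suppress=True)
ps={n:r.camera(n) for n in("top","scene")}
for n,p in ps.items():
    print(n,{k:v for k,v in p.items() if k!="color"})
    save(f"pics/{n}.png",p["color"],1.5)
    for q in("case_a","carrier","pocket_left","pocket_right","belt_ahead"):
        for d in r.tip_of(p,q)[:5]:
            z={"pocket_left":.006,"pocket_right":.006,"belt_ahead":.085}.get(q,0)
            print(n,q,round(d["p"],2),np.array(d["uv"]),at(p,d["uv"],z))
    for d in r.trace(p,"case_a")[:5]: print("ext",round(d["p"],2),d["extent"])
print(r.get_obs())
E
```

```text
top {'intrinsics': array([[432.9562,   0.    , 259.9505],
       [  0.    , 432.9562, 192.7251],
       [  0.    ,   0.    ,   1.    ]]), 'origin': array([0.305 , 0.2962, 1.4584]), 'orientation': array([-0.0515,  0.0598,  0.7141, -0.6956]), 'shot': 1}
top case_a 0.78 [240. 211.] [0.4755 0.345  0.    ]
top case_a 0.68 [133.7 218.7] [0.4587 0.7034 0.    ]
top case_a 0.65 [219.  188.9] [0.5532 0.4151 0.    ]
top case_a 0.62 [268.5 160.5] [0.6483 0.2432 0.    ]
top carrier 0.97 [251.8 244.1] [0.3631 0.3078 0.    ]
top pocket_left 0.82 [238.1 246. ] [0.3578 0.3535 0.006 ]
top pocket_right 0.65 [266.3 244.3] [0.3609 0.2594 0.006 ]
top belt_ahead 0.72 [348.6 199.5] [ 0.4937 -0.007   0.085 ]
top belt_ahead 0.56 [270.1 160. ] [0.6298 0.2411 0.085 ]
ext 0.87 [257.4, 142.0, 274.9, 171.2]
ext 0.67 [212.1, 171.9, 228.2, 198.4]
ext 0.67 [228.7, 197.7, 247.9, 225.2]
scene {'intrinsics': array([[362.2021,   0.    , 260.5832],
       [  0.    , 362.2021, 200.0521],
       [  0.    ,   0.    ,   1.    ]]), 'origin': array([-0.1821,  1.1468,  0.6226]), 'orientation': array([-0.1631,  0.5078,  0.7975, -
[... 543 characters left out ...]
t_ahead 0.62 [321.1 216.9] [0.2787 0.2227 0.085 ]
ext 0.86 [143.3, 262.0, 176.4, 299.0]
ext 0.69 [219.0, 187.5, 244.0, 213.9]
ext 0.61 [202.1, 211.0, 229.7, 242.0]
ext 0.6 [236.2, 212.0, 262.6, 237.3]
{'clock': 0.7, 'joint_positions': array([-1.199 ,  0.2599, -0.1381,  1.1727, -0.    ,  1.5708]), 'joint_vel': array([-0.0006,  0.0019,  0.0008,  0.0005,  0.0005,  0.0008]), 'tau': array([ -0.002 , -40.5478,  25.4186,   0.0009,   0.0001,   0.    ]), 'eef_pos': array([ 0.1907, -0.4891,  0.4047]), 'tool_rot': array([0.9828, 0.1848, 0.    , 0.    ]), 'contact_force': array([ 0.3273, -0.4397,  0.8014]), 'torque': array([-0.0139, -0.0215, -0.0086]), 'grasp_force': 0.0, 'opening': 0.08540604844930252}
```

View pics/top.png

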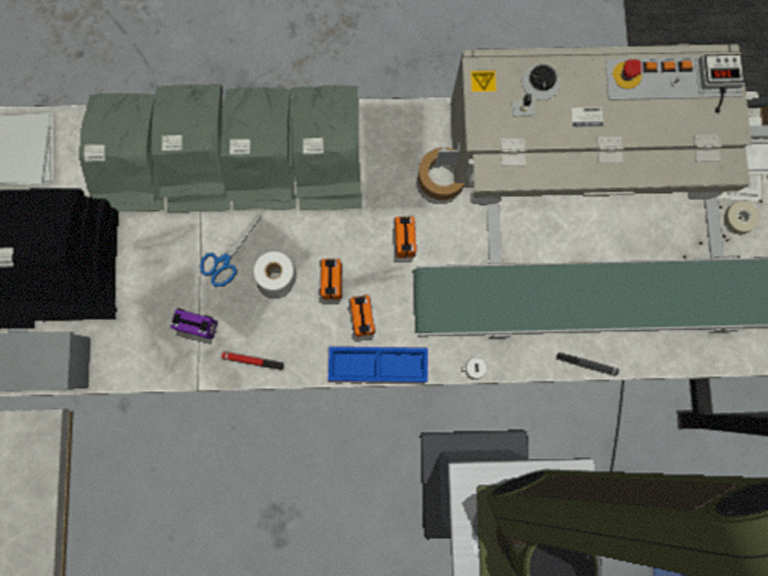

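View pics/scene.png

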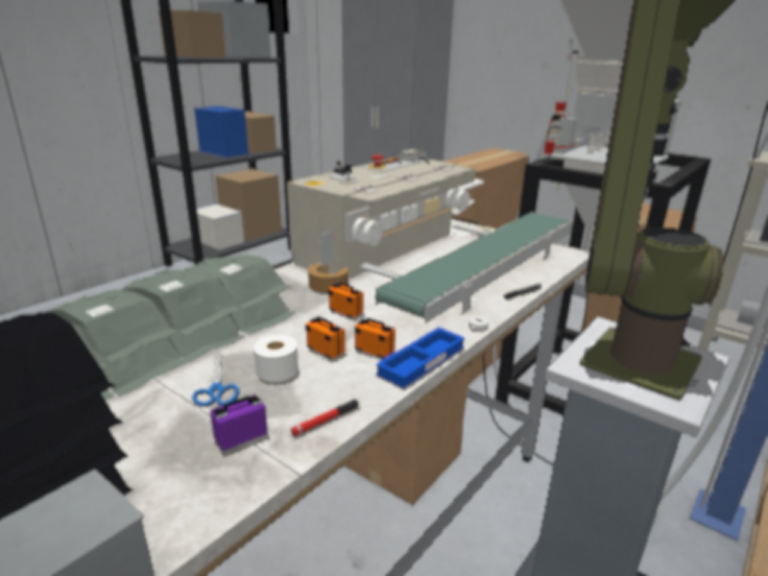

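The top view shows three orange cases at 512-px coordinates (269,158), (221,186) and (241,210). A purple look-alike is at (129,216). The blue carrier is at (252,243), the tally counter at (317,245), the marker at (391,242), the label roll at (182,183) and the belt on the right. The three orange cases fit the description and the purple one does not. Next I fit silhouettes for poses and make one crop to confirm.

```bash
cat >> h.py <<'E'
from scipy.optimize import minimize
def proj(p,P):
    q=R.from_quat(p["orientation"]).as_matrix();K=p["intrinsics"]
    c=(np.asarray(P)-p["origin"])@q
    return np.c_[K[0,2]+K[0,0]*c[:,0]/-c[:,2],K[1,2]-K[1,1]*c[:,1]/-c[:,2]]
def box(l,w,h,z0=0): return np.array([[a*l/2,b*w/2,z] for a in(-1,1) for b in(-1,1) for z in(z0,z0+h)])
CASE=np.r_[box(.084,.044,.062),box(.046,.008,.077)]
CARR=box(.070,.214,.030)
def fit(views,pts,x0):
    S=4
    def cost(v):
        c,s=np.cos(v[2]),np.sin(v[2]);t=0
        W=pts@np.array([[c,s,0],[-s,c,0],[0,0,1]])+[v[0],v[1],0]
        for p,m in views:
            ys,xs=np.nonzero(m);x1,y1=xs.min()-8,ys.min()-8
            mm=cv2.resize(m[y1:ys.max()+9,x1:xs.max()+9].astype(np.uint8),None,fx=S,fy=S,interpolation=cv2.INTER_NEAREST)
            im=np.zeros_like(mm);h=cv2.convexHull(((proj(p,W)-[x1-.5,y1-.5])*S*16).astype(np.int32))
            cv2.fillConvexPoly(im,h,1,shift=4)
            t+=1-(im&mm).sum()/(im|mm).sum()
        return t/len(views)
    s=np.array([[0,0,0],[.02,0,0],[0,.02,0],[0,0,.2]])+x0
    o=minimize(cost,x0,method="Nelder-Mead",options=dict(initial_simplex=s,xatol=1e-4,fatol=1e-5))
    return o.x,o.fun
def cmask(p,uv,lo,hi,close=5):
    hsv=cv2.cvtColor(p["color"],cv2.COLOR_RGB2HSV);m=cv2.inRange(hsv,lo,hi)
    m=cv2.morphologyEx(m,cv2.MORPH_CLOSE,np.ones((close,close)))
    n,L,st,_=cv2.connectedComponentsWithStats(m)
    ys,xs=np.nonzero(L);i=np.argmin(np.hypot(xs-uv[0],ys-uv[1]))
    return L==L[ys[i],xs[i]]
E
python3 - <<'E'
from h import *
np.set_printoptions(precision=4,suppress=True)
t=r.camera("top");s=r.camera("scene")
O=((3,130,70),(20,255,255));B=((105,150,50),(125,255,255))
tm=r.trace(t,"case_a");sm=r.trace(s,"case_a")
def near(tr,uv):
    d=[(np.hypot((e["extent"][0]+e["extent"][2])/2-uv[0],(e["extent"][1]+e["extent"][3])/2-uv[1]),i) for i,e in enumerate(tr)]
    m=min(d);return tr[m[1]]["pixels"] if m[0]<10 else None
for n,tu,su,x0 in(("A",(241,210),(250,225),[.47,.335,0]),("B",(221,186),(216,225),[.55,.41,0]),("C",(269,158),(231,200),[.65,.23,0])):
    for lab,f in(("col",lambda p,uv,tr:cmask(p,uv,*O)),("net",lambda p,uv,tr:near(tr,uv))):
        a,b=f(t,tu,tm),f(s,su,sm)
        for nm,v in(("top",[(t,a)]),("scene",[(s,b)]),("both",[(t,a),(s,b)])):
            if all(m is not None for _,m in v): print(n,lab,nm,*fit(v,CASE,x0))
a,b=cmask(t,(251,243),*B),cmask(s,(280,237),*B)
for nm,v in(("top",[(t,a)]),("scene",[(s,b)]),("both",[(t,a),(s,b)])): print("carr",nm,*fit(v,CARR,[.36,.3,0]))
save("pics/crop.png",np.hstack([t["color"][130:260,200:300],s["color"][170:300,190:310]]),3)
E
```

```text
A col top [0.474  0.3404 0.1287] 0.18447235361278747
A col scene [ 0.4796  0.3363 -0.243 ] 0.19482936918304028
A col both [0.4744 0.3406 0.1328] 0.227278123174467
A net top [0.4756 0.3408 0.1316] 0.07978723404255317
A net scene [ 0.4778  0.3406 -0.2044] 0.15105740181268879
A net both [0.4755 0.3406 0.116 ] 0.14008430947637107
B col top [ 0.5582  0.4078 -0.0156] 0.1870655787246902
B col scene [ 0.5641  0.405  -0.3083] 0.18260775160134624
B col both [ 0.5574  0.4074 -0.0645] 0.22453496739977802
B net top [ 0.5602  0.4089 -0.0033] 0.09771840288201739
B net scene [ 0.5645  0.4043 -0.1698] 0.1360206718346253
B net both [ 0.5604  0.4088 -0.0113] 0.14355296549826063
C col top [ 0.6515  0.2413 -0.0188] 0.1823473882945249
C col scene [ 0.6571  0.2357 -0.2834] 0.16886145404663921
C col both [ 0.6524  0.2412 -0.0193] 0.20983845689553043
C net top [0.6516 0.2426 0.0358] 0.06621704475781731
C net scene [ 0.6535  0.2406 -0.19  ] 0.08056181264078444
C net both [0.6515 0.2428 0.0128] 0.10666528220445959
carr top [ 0.3679  0.308  -0.0277] 0.009477856281233876
carr scene [ 0.373  0.301 -0.01 ] 0.188158919761101
carr both [ 0.368   0.3077 -0.0276] 0.11168140117239905
```

View pics/crop.png

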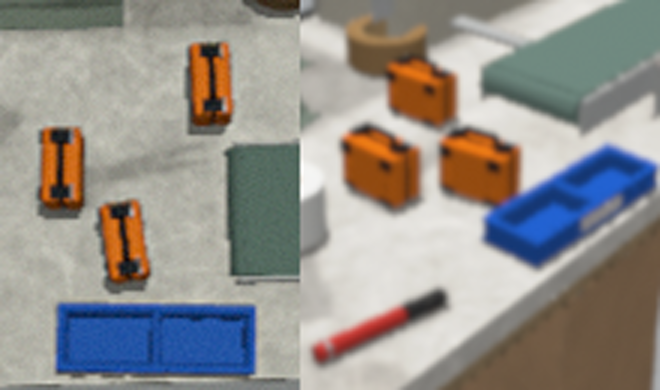

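The crop shows three orange cases (crop px (210,85), (62,168), (125,240)), all genuine and none of them purple. The carrier pockets are empty. I'll start with the one nearest the carrier (A).

Emit:
step_arm:
  motion:
    - [0,0,-0.03,0.025,0.06,0,1]
    - [0,0,-0.06,0.045,0.12,0,1]
    - [0,0,-0.09,0.065,0.18,0,1]
    - [0,0,-0.12,0.085,0.24,0,1]
    - [0,0,-0.15,0.105,0.3,0,1]
    - [0,0,-0.18,0.125,0.36,0,1]
    - [0,0,-0.21,0.145,0.42,0,1]
    - [0,0,-0.24,0.165,0.48,0,1]
  squeeze: 40

```text
clock: 1.9
eef_pos: [0.3535, -0.0145, 0.4052]
tool_rot: [0.998, 0.065, 0.001, 0.0]
contact_force: [1.0, -0.7, -0.2]
opening: 0.0854
grasp_force: 0.0
```

Emit:
step_arm:
  motion:
    - [0,0,0,0.02,0.06,0,1]
    - [0,0,0,0.04,0.12,0,1]
    - [0,0,0,0.06,0.18,0,1]
    - [0,0,0,0.08,0.24,-0.01,1]
    - [0,0,0,0.1,0.3,-0.02,1]
    - [0,0,0,0.12,0.35,-0.03,1]
    - [0,0,0,0.12,0.35,-0.03,1]
    - [0,0,0,0.12,0.35,-0.03,1]

```text
clock: 2.9
eef_pos: [0.4934, 0.1093, 0.3819]
tool_rot: [0.994, 0.103, -0.003, -0.022]
contact_force: [0.6, 0.4, 0.5]
opening: 0.0854
grasp_force: 0.0
```

```bash
python3 - <<'E'
from h import *
o=r.get_obs();print({k:np.round(v,3) for k,v in o.items()})
E
```

```text
{'clock': np.float64(2.9), 'joint_positions': array([ 0.205,  0.239, -0.229,  1.106,  0.045,  3.141]), 'joint_vel': array([ 0.025,  0.147,  0.138, -0.009,  0.007,  0.001]), 'tau': array([ -0.101, -39.304,  24.655,  -0.042,   0.166,  -0.   ]), 'eef_pos': array([0.493, 0.109, 0.382]), 'tool_rot': array([ 0.994,  0.103, -0.003, -0.022]), 'contact_force': array([0.592, 0.412, 0.492]), 'torque': array([ 0.002, -0.015,  0.045]), 'grasp_force': np.float64(0.0), 'opening': np.float64(0.085)}
```

Joint 6 hit its limit. I'll take the equivalent half-turned grasp instead.

Emit:
step_arm:
  motion:
    - [0,0,0.18,0,0.01,0,1]
    - [0,0,0.36,0,0.04,0,1]
    - [0,0,0.54,0,0.07,0,1]
    - [0,0,0.72,0,0.1,0,1]
    - [0,0,0.9,0,0.13,0,1]
    - [0,0,1.08,0,0.16,0,1]
    - [0,0,1.26,0,0.19,0,1]
    - [0,0,1.44,0,0.22,0,1]

```text
clock: 3.9
eef_pos: [0.4927, 0.3303, 0.3823]
tool_rot: [0.678, 0.735, -0.017, -0.015]
contact_force: [1.2, 0.3, -0.0]
opening: 0.0853
grasp_force: 0.0
```

```bash
cat >> h.py <<'E'
def down(th): # tool pointing down, tool x at yaw th
    return R.from_matrix(np.array([[np.cos(th),np.sin(th),0],[np.sin(th),-np.cos(th),0],[0,0,-1]]))
def go(th,pos):
    o=r.get_obs();c=R.from_quat(o["tool_rot"])
    print("turn",np.round((down(th)*c.inv()).as_rotvec(),4),"shift",np.round(np.array(pos)-o["eef_pos"],4),"J",np.round(o["joint_positions"],2),"F",np.round(o["contact_force"],1),"T",np.round(o["torque"],3))
E
python3 -c "
from h import *
go(3.27,(.4755,.3407,.33))"
```

```text
turn [ 0.0401 -0.03    1.6175] shift [-0.0172  0.0104 -0.0523] J [0.59 0.41 0.02 1.22 0.02 2.07] F [ 1.2  0.3 -0. ] T [ 0.011 -0.053 -0.014]
```

Emit:
step_arm:
  motion:
    - [0.005,-0.004,0.18,-0.002,0,0,1]
    - [0.01,-0.007,0.36,-0.004,0.002,0,1]
    - [0.015,-0.011,0.54,-0.006,0.004,0,1]
    - [0.02,-0.015,0.72,-0.008,0.006,-0.01,1]
    - [0.025,-0.018,0.9,-0.01,0.008,-0.02,1]
    - [0.03,-0.022,1.08,-0.012,0.01,-0.03,1]
    - [0.035,-0.026,1.26,-0.015,0.01,-0.04,1]
    - [0.038,-0.028,1.44,-0.017,0.01,-0.052,1]

```text
clock: 4.9
eef_pos: [0.4756, 0.3393, 0.3301]
tool_rot: [0.025, 1.0, -0.001, -0.002]
contact_force: [0.4, -0.3, 0.4]
opening: 0.0854
grasp_force: 0.0
```

Emit:
step_arm:
  motion:
    - [0,0,0.175,0,0,0,1]
    - [0,0,0.175,0,0,0,1]

```text
clock: 5.15
eef_pos: [0.4756, 0.3393, 0.3301]
tool_rot: [-0.059, 0.998, -0.001, -0.002]
contact_force: [-0.2, 0.8, 0.3]
opening: 0.0857
grasp_force: 0.0
```

```bash
cat >> h.py <<'E'
def wray(p,o,uv):
    K=p["intrinsics"];a=np.array([uv[0]-K[0,2],-(uv[1]-K[1,2])]);rr=np.hypot(*a);t=rr/K[0,0]
    d=np.r_[a/max(rr,1e-9)*np.sin(t),-np.cos(t)]
    T=np.array(p["T_tool_cam"]);Rt=R.from_quat(o["tool_rot"]).as_matrix()
    return Rt@T[:3,3]+o["eef_pos"],Rt@T[:3,:3]@d
def wat(p,o,uv,z):
    c,d=wray(p,o,uv);return c+d*(z-c[2])/d[2]
def wproj(p,o,P):
    K=p["intrinsics"];T=np.array(p["T_tool_cam"]);Rt=R.from_quat(o["tool_rot"]).as_matrix()
    c=((np.asarray(P)-o["eef_pos"])@Rt-T[:3,3])@T[:3,:3]
    n=np.hypot(c[:,0],c[:,1]);t=np.arctan2(n,-c[:,2])
    return np.c_[K[0,2]+K[0,0]*t*c[:,0]/n,K[1,2]-K[0,0]*t*c[:,1]/n]
E
python3 - <<'E'
from h import *
go(3.27,(.4755,.3407,.33))
o=r.get_obs();p=r.camera("wrist")
print(p["intrinsics"],p["T_tool_cam"])
im=p["color"].copy()
for (x,y,a) in((.4755,.3407,.13),(.56,.409,0),(.6515,.2427,.03)):
    c,s=np.cos(a),np.sin(a)
    L=np.array([[.042,.022,.062],[.042,-.022,.062],[-.042,-.022,.062],[-.042,.022,.062]])@np.array([[c,s,0],[-s,c,0],[0,0,1]])+[x,y,0]
    cv2.polylines(im,[np.int32(wproj(p,o,L))],True,(0,255,0))
c,s=np.cos(-.028),np.sin(-.028)
L=np.array([[.035,.107,.03],[.035,-.107,.03],[-.035,-.107,.03],[-.035,.107,.03]])@np.array([[c,s,0],[-s,c,0],[0,0,1]])+[.368,.308,0]
cv2.polylines(im,[np.int32(wproj(p,o,L))],True,(0,255,255))
save("pics/w1.png",im,1.5)
E
```

```text
turn [ 0.0027 -0.0046  0.0105] shift [-0.0001  0.0014 -0.0001] J [ 0.62  0.4  -0.13  1.05  0.    0.5 ] F [-0.2  0.8  0.3] T [-0.054 -0.03  -0.016]
[[297.31863964   0.         261.14790035]
 [  0.         297.31863964 191.52109162]
 [  0.           0.           1.        ]] [[ 1.39678409e-03  9.49436751e-01  3.13955259e-01  7.93225534e-02]
 [ 9.99998842e-01 -1.13670763e-03 -1.01145136e-03 -1.36020974e-04]
 [-6.03433750e-04  3.13956308e-01 -9.49437240e-01  3.10350046e-02]
 [ 0.00000000e+00  0.00000000e+00  0.00000000e+00  1.00000000e+00]]
```

View pics/w1.png

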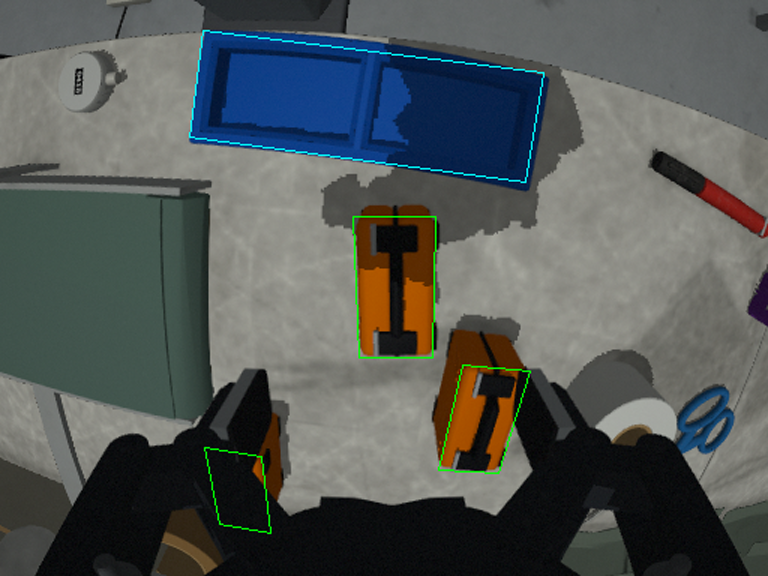

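The wrist view shows case A centred between the fingers (overlay matches at (397,285) in the 1.5× image), B at (480,420), and the carrier at (367,108). Descending.

Emit:
step_arm:
  motion:
    - [0,-0.004,0.01,0,0.001,-0.05,1]
    - [0,-0.004,0.01,0,0.001,-0.09,1]
    - [0,-0.004,0.01,0,0.001,-0.115,1]
    - [0,-0.004,0.01,0,0.001,-0.125,1]
    - [0,-0.004,0.01,0,0.001,-0.125,0.2]
    - [0,-0.004,0.01,0,0.001,-0.125,-0.5]
    - [0,-0.004,0.01,0,0.001,-0.125,-1]
    - [0,-0.004,0.01,0,0.001,-0.125,-1]
  squeeze: 60

```text
clock: 6.2
eef_pos: [0.4763, 0.341, 0.207]
tool_rot: [-0.065, 0.998, -0.0, 0.001]
contact_force: [0.7, 1.2, 6.4]
opening: 0.0432
grasp_force: 62.6
```

Emit:
step_arm:
  motion:
    - [0,0,0,0,0,0,-1]
    - [0,0,0,0,0,0,-1]

```text
clock: 6.45
eef_pos: [0.4763, 0.341, 0.207]
tool_rot: [-0.065, 0.998, -0.0, 0.001]
contact_force: [-0.5, 0.8, 6.0]
opening: 0.0429
grasp_force: 62.6
```

Emit:
step_arm:
  motion:
    - [0,0,0,0,0,0.04,-1]
    - [0,0,0,0,0,0.1,-1]
    - [0,0,0,0,0,0.15,-1]
    - [-0.02,0.15,0,0,0,0.16,-1]
    - [-0.04,0.3,0,0,0,0.16,-1]
    - [-0.06,0.45,0,0,0,0.16,-1]
    - [-0.078,0.6,0,0,0,0.16,-1]
    - [-0.078,0.6,0,0,0,0.16,-1]

```text
clock: 7.45
eef_pos: [0.4767, 0.3404, 0.3626]
tool_rot: [-0.062, 0.952, -0.021, -0.298]
contact_force: [0.6, -0.3, -4.3]
opening: 0.0431
grasp_force: 63.6
```

Emit:
step_arm:
  motion:
    - [0,0,0,0,0,0,-1]
    - [0,0,0,0,0,0,-1]
    - [0.02,-0.15,0,0,0,0,-1]
    - [0.04,-0.3,0,0,0,0,-1]
    - [0.06,-0.45,0,0,0,0,-1]
    - [0.078,-0.6,0,0,0,0,-1]
    - [0.078,-0.6,0,0,0,0,-1]
    - [0.078,-0.6,0,0,0,0,-1]

```text
clock: 8.45
eef_pos: [0.4748, 0.34, 0.3658]
tool_rot: [-0.065, 0.998, -0.001, -0.001]
contact_force: [-0.3, -0.2, -4.5]
opening: 0.0431
grasp_force: 63.6
```

```bash
cat >> h.py <<'E'
def feel(n=8):
    T=[];F=[]
    for i in range(n):
        o=r.get_obs();T.append(o["torque"]);F.append(o["contact_force"]);r.camera("wrist")
    x=R.from_quat(o["tool_rot"]).apply([0,1,0])
    print("T",np.mean(T,0).round(4),"sd",np.std(T,0).round(4),"about tool y",(np.mean(T,0)@x).round(4),"F",np.mean(F,0).round(2),"pos",o["eef_pos"].round(4),"q",o["tool_rot"].round(4),"t",o["clock"],"open",o["opening"])
E
python3 -c "
from h import *
feel();go(3.27,r.get_obs()['eef_pos'])"
```

```text
T [-0.0102  0.0394  0.0167] sd [0.0444 0.0432 0.0276] about tool y 0.0404 F [ 0.02 -0.15 -4.2 ] pos [0.476  0.3404 0.3649] q [-6.490e-02  9.979e-01 -1.400e-03 -7.000e-04] t 8.8 open 0.042862047882288465
turn [ 0.0028 -0.001  -0.0015] shift [0. 0. 0.] J [ 0.62  0.38 -0.06  1.13 -0.    0.49] F [-0.5  0.  -4.1] T [ 0.028  0.045 -0.009]
```

Emit:
step_arm:
  motion:
    - [0.02,-0.15,0,0,0,0,-1]
    - [0.04,-0.3,0,0,0,0,-1]
    - [0.06,-0.45,0,0,0,0,-1]
    - [0.078,-0.6,0,0,0,0,-1]
    - [0.078,-0.6,0,0,0,0,-1]
    - [0.078,-0.6,0,0,0,0,-1]
    - [0.078,-0.6,0,0,0,0,-1]
    - [0.06,-0.45,0,0,0,0,-1]

```text
clock: 9.85
eef_pos: [0.4749, 0.3401, 0.3647]
tool_rot: [-0.063, 0.973, 0.014, 0.222]
contact_force: [0.0, 0.4, -5.4]
opening: 0.043
grasp_force: 65.4
```

Emit:
step_arm:
  motion:
    - [-0.02,0.15,0,0,0,0,-1]
    - [-0.04,0.3,0,0,0,0,-1]
    - [-0.06,0.45,0,0,0,0,-1]
    - [-0.06,0.45,0,0,0,0,-1]
    - [-0.06,0.45,0,0,0,0,-1]

```text
clock: 10.48
eef_pos: [0.4765, 0.3407, 0.3654]
tool_rot: [-0.065, 0.998, -0.001, 0.002]
contact_force: [-0.0, -0.6, -4.0]
opening: 0.0428
grasp_force: 65.4
```

```bash
python3 -c "
from h import *
feel();go(3.27+1.413,(.368,.256,.36))"
```

```text
T [ 0.004  -0.0379  0.0044] sd [0.0204 0.0274 0.0216] about tool y -0.0381 F [-0.18 -0.05 -4.05] pos [0.4752 0.3403 0.3657] q [-6.510e-02  9.979e-01 -1.100e-03  3.000e-04] t 10.825 open 0.04297099666822612
turn [1.300e-03 1.900e-03 1.411e+00] shift [-0.1073 -0.0843 -0.0056] J [ 0.62  0.38 -0.07  1.13 -0.    0.49] F [-0.5 -0.4 -3.3] T [-0.002 -0.003 -0.043]
```

The moment about the case's y changes by 0.078 N m between the two level readings, so A looks like the rattling one. I'll stand it back on the table and test B, which should show no change.

Emit:
step_arm:
  motion:
    - [0,0,0,0,0,-0.06,-1]
    - [0,0,0,0,0,-0.11,-1]
    - [0,0,0,0,0,-0.145,-1]
    - [0,0,0,0,0,-0.158,-1]
    - [0,0,0,0,0,-0.159,-1]
    - [0,0,0,0,0,-0.159,0.2]
    - [0,0,0,0,0,-0.159,1]
    - [0,0,0,0,0,-0.159,1]

```text
clock: 11.88
eef_pos: [0.476, 0.3407, 0.2072]
tool_rot: [-0.065, 0.998, -0.001, 0.001]
contact_force: [-0.7, -0.4, -0.1]
opening: 0.0843
grasp_force: 0.0
```

Emit:
step_arm:
  motion:
    - [0,0,0,0,0,0,1]
    - [0,0,0,0,0,0.04,1]
    - [0,0,0,0,0,0.1,1]
    - [0,0,-0.04,0.02,0.02,0.13,1]
    - [0,0,-0.09,0.05,0.04,0.13,1]
    - [0,0,-0.13,0.084,0.069,0.13,1]
    - [0,0,-0.13,0.084,0.069,0.13,1]

```text
clock: 12.75
eef_pos: [0.5615, 0.4109, 0.3351]
tool_rot: [-0.0, 1.0, -0.001, 0.0]
contact_force: [-0.6, -0.3, -0.5]
opening: 0.0853
grasp_force: 0.0
```

```bash
cat >> h.py <<'E'
def wfit(q,pts,x0,dbg=None):
    """silhouette fit in the wrist picture; pads the traced mask"""
    o=r.get_obs();p=r.camera("wrist");best=None
    g0=wproj(p,o,[[x0[0],x0[1],.03]])[0]
    tr=min(r.trace(p,q),key=lambda e:np.hypot(*(np.array(np.nonzero(e["pixels"])).mean(1)[::-1]-g0)))
    m=tr["pixels"].astype(np.uint8);S=2;m=cv2.resize(m,None,fx=S,fy=S,interpolation=cv2.INTER_NEAREST)
    def hull(v):
        c,s=np.cos(v[2]),np.sin(v[2]);W=pts@np.array([[c,s,0],[-s,c,0],[0,0,1]])+[v[0],v[1],0]
        return cv2.convexHull(np.int32((wproj(p,o,W)+.5)*S*16))
    def cost(v):
        im=np.zeros_like(m);cv2.fillConvexPoly(im,hull(v),1,shift=4);return 1-(im&m).sum()/(im|m).sum()
    s=np.array([[0,0,0],[.01,0,0],[0,.01,0],[0,0,.1]])+x0
    f=minimize(cost,x0,method="Nelder-Mead",options=dict(initial_simplex=s,xatol=1e-4,fatol=1e-5))
    print(q,tr["p"],"fit",f.x.round(4),round(f.fun,3))
    if dbg:
        im=cv2.resize(p["color"],None,fx=S,fy=S);cv2.polylines(im,[hull(f.x)//16],True,(0,255,0));save(dbg,im,.75)
    return f.x
E
python3 -c "
from h import *
x=wfit('case_b',CASE,[.56,.409,0],'pics/w2.png')
wfit('case_a',CASE,[.4755,.34,.13])
go(np.pi+x[2],(x[0],x[1],.207))"
```

```text
case_b 0.62 fit [0.56  0.409 0.   ] 1.0
case_a 0.92 fit [0.4756 0.3416 0.1505] 0.075
turn [ 0.0033 -0.0017 -0.0002] shift [ 0.0012  0.0003 -0.1292] J [ 0.63  0.58  0.2   1.19 -0.    0.63] F [ 0.4 -0.6  0.4] T [ 0.033  0.021 -0.05 ]
```

View pics/w2.png

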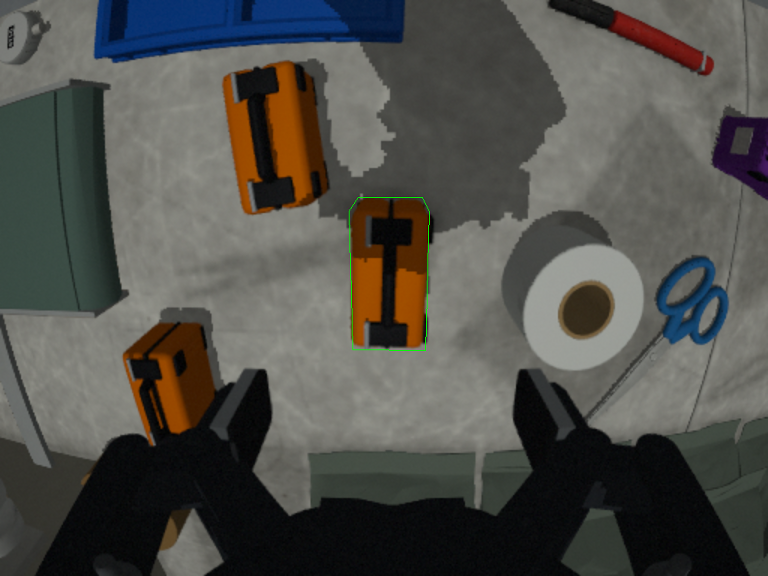

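The overlay for B matches at (390,275). A stands undisturbed at (275,137). The label roll at (575,290) clears the fingers. Grip B and rock it.

Emit:
step_arm:
  motion:
    - [0,0,0,-0.001,-0.001,-0.05,1]
    - [0,0,0,-0.001,-0.001,-0.09,1]
    - [0,0,0,-0.001,-0.001,-0.115,1]
    - [0,0,0,-0.001,-0.001,-0.129,1]
    - [0,0,0,-0.001,-0.001,-0.129,0]
    - [0,0,0,-0.001,-0.001,-0.129,-1]
    - [0,0,0,-0.001,-0.001,-0.129,-1]
    - [0,0,0,-0.001,-0.001,-0.129,-1]

```text
clock: 13.95
eef_pos: [0.5593, 0.4087, 0.2094]
tool_rot: [0.0, 1.0, -0.0, 0.001]
contact_force: [-0.1, -1.7, 6.8]
opening: 0.0432
grasp_force: 62.0
```

Emit:
step_arm:
  motion:
    - [0,0,0,0,0,0,-1]
    - [0,0,0,0,0,0.06,-1]
    - [0,0,0,0,0,0.12,-1]
    - [0,0.15,0,0,0,0.16,-1]
    - [0,0.3,0,0,0,0.16,-1]
    - [0,0.45,0,0,0,0.16,-1]
    - [0,0.6,0,0,0,0.16,-1]
    - [0,0.6,0,0,0,0.16,-1]

```text
clock: 14.95
eef_pos: [0.5601, 0.4085, 0.3634]
tool_rot: [0.0, 0.955, -0.002, -0.297]
contact_force: [1.1, -0.2, -4.5]
opening: 0.0431
grasp_force: 62.9
```

Emit:
step_arm:
  motion:
    - [0,0,0,0,0,0,-1]
    - [0,0,0,0,0,0,-1]
    - [0,-0.15,0,0,0,0,-1]
    - [0,-0.3,0,0,0,0,-1]
    - [0,-0.45,0,0,0,0,-1]
    - [0,-0.6,0,0,0,0,-1]
    - [0,-0.6,0,0,0,0,-1]
    - [0,-0.6,0,0,0,0,-1]

```text
clock: 15.95
eef_pos: [0.5578, 0.4081, 0.3683]
tool_rot: [-0.0, 1.0, -0.001, -0.001]
contact_force: [-0.3, 0.1, -4.9]
opening: 0.0428
grasp_force: 62.9
```

```bash
python3 -c "
from h import *
feel(10)"
```

```text
T [ 0.025  -0.0258 -0.0068] sd [0.0264 0.0355 0.034 ] about tool y -0.0258 F [-0.1   0.22 -4.11] pos [0.5589 0.4084 0.3669] q [ 0.0e+00  1.0e+00 -1.3e-03 -6.0e-04] t 16.4 open 0.04276677932986055
```

Emit:
step_arm:
  motion:
    - [0,-0.15,0,0,0,0,-1]
    - [0,-0.3,0,0,0,0,-1]
    - [0,-0.45,0,0,0,0,-1]
    - [0,-0.6,0,0,0,0,-1]
    - [0,-0.6,0,0,0,0,-1]
    - [0,-0.6,0,0,0,0,-1]
    - [0,-0.6,0,0,0,0,-1]
    - [0,-0.45,0,0,0,0,-1]

```text
clock: 17.45
eef_pos: [0.5578, 0.4081, 0.3665]
tool_rot: [0.0, 0.975, -0.001, 0.22]
contact_force: [-0.1, 0.4, -4.8]
opening: 0.0428
grasp_force: 62.9
```

Emit:
step_arm:
  motion:
    - [0,0.15,0,0,0,0,-1]
    - [0,0.3,0,0,0,0,-1]
    - [0,0.45,0,0,0,0,-1]
    - [0,0.45,0,0,0,0,-1]
    - [0,0.45,0,0,0,0,-1]

```text
clock: 18.08
eef_pos: [0.5595, 0.4086, 0.3674]
tool_rot: [0.0, 1.0, -0.001, 0.002]
contact_force: [-0.1, 1.2, -3.5]
opening: 0.0431
grasp_force: 62.8
```

```bash
python3 -c "
from h import *
feel(10);go(3.1416+1.543,(.368,.256,.36))"
```

```text
T [ 0.0087  0.0045 -0.0008] sd [0.0239 0.0324 0.0354] about tool y 0.0045 F [-0.11  0.05 -3.84] pos [0.5583 0.4083 0.3677] q [-2.0e-04  1.0e+00 -1.1e-03  1.0e-04] t 18.525 open 0.042890372118543164
turn [0.0017 0.0017 1.5427] shift [-0.1904 -0.1524 -0.0076] J [ 0.63  0.57  0.26  1.26 -0.    0.63] F [-0.3  1.  -3.9] T [-0.009 -0.033  0.034]
```

B is quiet (change about 0.03 N m, within noise and opposite in sign), so A is the rattler. Before inserting B, I'll refine the carrier pose from the wrist.

Emit:
step_arm:
  motion:
    - [0,0,0,-0.03,-0.035,0,-1]
    - [0,0,0,-0.06,-0.07,0,-1]
    - [0,0,0,-0.078,-0.1,0,-1]
    - [0,0,0,-0.078,-0.1,0,-1]
    - [0,0,0,-0.078,-0.1,0,-1]

```text
clock: 19.2
eef_pos: [0.481, 0.3086, 0.3679]
tool_rot: [0.0, 1.0, -0.001, 0.001]
contact_force: [0.6, 0.8, -4.5]
opening: 0.0432
grasp_force: 63.2
```

```bash
python3 -c "
from h import *
x=wfit('carrier',CARR,[.368,.308,-.028],'pics/w3.png')
x=wfit('carrier',box(.07,.214,.002,.028),[.368,.308,-.028])
t=r.camera('top')
go(np.pi*1.5+x[2],(.368,.256,.36))"
```

```text
carrier 0.71 fit [ 0.3681  0.3097 -0.0413] 0.088
carrier 0.57 fit [ 0.3678  0.3087 -0.033 ] 0.096
turn [1.8000e-03 1.5000e-03 1.5373e+00] shift [-0.1131 -0.053  -0.0072] J [ 0.57  0.36 -0.1   1.12 -0.    0.57] F [ 0.2  0.2 -3.4] T [ 0.023  0.005 -0.015]
```

View pics/w3.png

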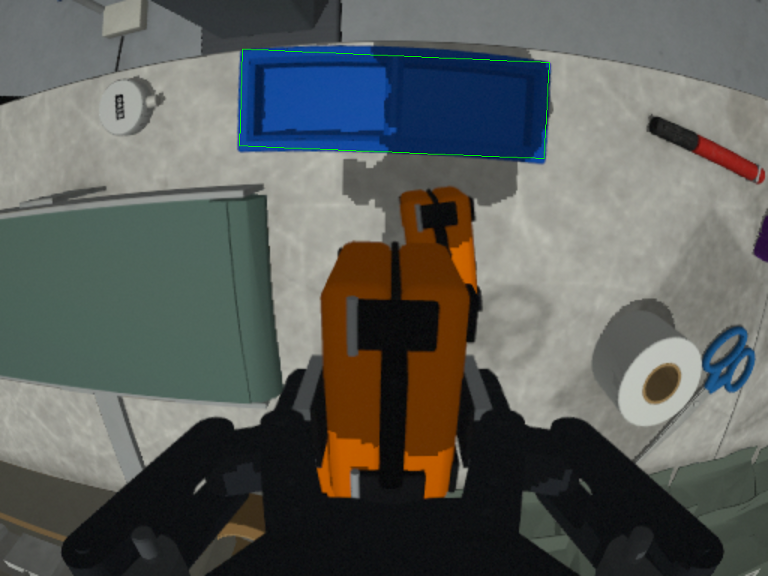

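The wrist view shows the carrier at (393,103) with the overlay within about 2 mm, B held upright, and A behind it. The right pocket is near (0.367, 0.257). Turn and carry B there.

Emit:
step_arm:
  motion:
    - [0,0,0.17,-0.014,-0.006,0,-1]
    - [0,0,0.34,-0.028,-0.013,0,-1]
    - [0,0,0.51,-0.042,-0.02,0,-1]
    - [0,0,0.68,-0.056,-0.026,0,-1]
    - [0,0,0.85,-0.07,-0.032,0,-1]
    - [0,0,1.02,-0.084,-0.038,0,-1]
    - [0,0,1.19,-0.098,-0.045,0,-1]
    - [0,0,1.36,-0.114,-0.052,0,-1]

```text
clock: 20.45
eef_pos: [0.3665, 0.2566, 0.3674]
tool_rot: [-0.631, 0.776, -0.001, 0.001]
contact_force: [-0.2, 0.4, -5.2]
opening: 0.0432
grasp_force: 63.2
```

Emit:
step_arm:
  motion:
    - [0,0,0.18,0,0,-0.04,-1]
    - [0,0,0.18,0,0,-0.08,-1]
    - [0,0,0.18,0,0,-0.1,-1]
    - [0,0,0.18,0,0,-0.1,-1]
    - [0,0,0.18,0,0,-0.1,-1]

```text
clock: 21.08
eef_pos: [0.3673, 0.2569, 0.2682]
tool_rot: [-0.696, 0.718, -0.001, 0.001]
contact_force: [-0.2, 0.1, -3.7]
opening: 0.043
grasp_force: 63.0
```

```bash
python3 -c "
from h import *
go(np.pi*1.5-.03,(.367,.257,.225))
t=r.camera('top');s=r.camera('scene')
save('pics/ins1.png',np.hstack([t['color'][170:290,190:310],s['color'][170:290,210:330]]),3.3)"
```

```text
turn [-0.0004  0.0037  0.0005] shift [-0.0003  0.0001 -0.0432] J [ 0.61  0.24 -0.56  0.77 -0.   -0.93] F [-0.2  0.1 -3.7] T [ 0.07  -0.029 -0.038]
```

View pics/ins1.png

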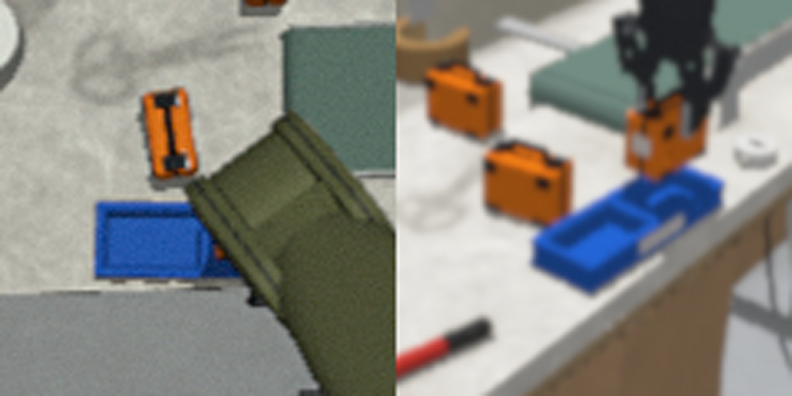

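B hangs aligned over the right pocket (right panel, (668,140)). Lower slowly while watching force.

Emit:
step_arm:
  motion:
    - [0,0.002,0,0,0,-0.015,-1]
    - [0,0.002,0,0,0,-0.028,-1]
    - [0,0.002,0,0,0,-0.036,-1]
    - [0,0.002,0,0,0,-0.043,-1]
    - [0,0.002,0,0,0,-0.043,-1]

```text
clock: 21.8
eef_pos: [0.3664, 0.2562, 0.2239]
tool_rot: [-0.696, 0.718, -0.0, -0.001]
contact_force: [-0.6, 0.5, -4.4]
opening: 0.043
grasp_force: 63.2
```

Emit:
step_arm:
  motion:
    - [0,0,0,0,0,-0.004,-1]
    - [0,0,0,0,0,-0.008,-1]
    - [0,0,0,0,0,-0.011,-1]
    - [0,0,0,0,0,-0.011,-1]

```text
clock: 22.3
eef_pos: [0.3667, 0.2563, 0.2153]
tool_rot: [-0.696, 0.718, -0.0, 0.001]
contact_force: [-3.0, -3.6, 18.1]
opening: 0.0431
grasp_force: 65.7
```

Seated at the expected height. Release, rise, and go to C.

Emit:
step_arm:
  motion:
    - [0,0,0,0,0,0.002,-1]
    - [0,0,0,0,0,0.002,0.4]
    - [0,0,0,0,0,0.002,0.4]
    - [0,0,0,0,0,0.002,0.4]
    - [0,0,0,0,0,0.04,0.4]
    - [0,0,0,0,0,0.09,0.5]
    - [0,0,0,0,0,0.13,1]
    - [0,0,0,0,0,0.13,1]

```text
clock: 23.3
eef_pos: [0.3679, 0.2572, 0.3464]
tool_rot: [-0.696, 0.718, -0.001, 0.004]
contact_force: [0.6, 0.2, -0.3]
opening: 0.0857
grasp_force: 0.0
```

Emit:
step_arm:
  motion:
    - [0,0,-0.18,0.03,-0.002,0,1]
    - [0,0,-0.36,0.07,-0.004,0,1]
    - [0,0,-0.54,0.11,-0.006,0,1]
    - [0,0,-0.72,0.15,-0.008,0,1]
    - [0,0,-0.9,0.19,-0.01,0,1]
    - [0,0,-1.08,0.23,-0.011,0,1]
    - [0,0,-1.26,0.26,-0.012,0,1]
    - [0,0,-1.44,0.285,-0.013,0,1]

```text
clock: 24.3
eef_pos: [0.6526, 0.243, 0.341]
tool_rot: [-0.047, 0.999, -0.001, -0.002]
contact_force: [-0.6, -0.2, 0.3]
opening: 0.0858
grasp_force: 0.0
```

Emit:
step_arm:
  motion:
    - [0,0,-0.09,0,0,0,1]
    - [0,0,-0.09,0,0,0,1]

```text
clock: 24.55
eef_pos: [0.6516, 0.2432, 0.3412]
tool_rot: [-0.005, 1.0, -0.001, -0.002]
contact_force: [0.0, -0.1, 0.0]
opening: 0.0855
grasp_force: 0.0
```

```bash
python3 -c "
from h import *
x=wfit('case_c',CASE,[.6515,.2427,.02],'pics/w4.png')
go(np.pi+x[2],(x[0],x[1],.207))"
```

```text
case_c 0.82 fit [0.6515 0.2427 0.02  ] 1.0
turn [ 0.0011 -0.0025  0.0084] shift [ 0.0003 -0.0006 -0.1351] J [ 0.36  0.59  0.22  1.21 -0.    0.35] F [-0.1  0.4 -0.3] T [-0.02  -0.049 -0.009]
```

View pics/w4.png

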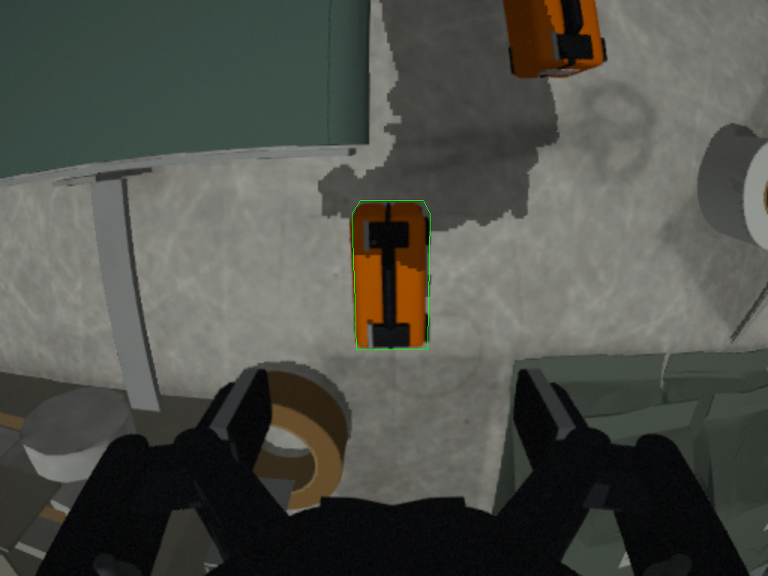

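C's overlay matches at (392,275). Grip, lift (backing off towards the robot), and rock it too.

Emit:
step_arm:
  motion:
    - [0,-0.002,0.008,0,-0.001,-0.05,1]
    - [0,-0.002,0.008,0,-0.001,-0.095,1]
    - [0,-0.002,0.008,0,-0.001,-0.12,1]
    - [0,-0.002,0.008,0,-0.001,-0.134,1]
    - [0,-0.002,0.008,0,-0.001,-0.134,0]
    - [0,-0.002,0.008,0,-0.001,-0.134,-1]
    - [0,-0.002,0.008,0,-0.001,-0.134,-1]
    - [0,-0.002,0.008,0,-0.001,-0.134,-1]

```text
clock: 25.65
eef_pos: [0.6524, 0.2423, 0.2114]
tool_rot: [-0.009, 1.0, 0.0, 0.002]
contact_force: [-1.0, -2.3, 5.9]
opening: 0.0428
grasp_force: 62.5
```

Emit:
step_arm:
  motion:
    - [0,0,0,0,0,0,-1]
    - [0,0,0,0,0,0.06,-1]
    - [0,0,0,0,0,0.12,-1]
    - [0,0.15,0,-0.04,0.02,0.16,-1]
    - [0,0.3,0,-0.08,0.04,0.16,-1]
    - [0,0.45,0,-0.1,0.05,0.16,-1]
    - [0,0.6,0,-0.1,0.05,0.16,-1]
    - [0,0.6,0,-0.1,0.05,0.16,-1]

```text
clock: 26.65
eef_pos: [0.5526, 0.2927, 0.3666]
tool_rot: [-0.009, 0.955, 0.002, -0.295]
contact_force: [0.6, -0.3, -4.6]
opening: 0.0428
grasp_force: 63.5
```

Emit:
step_arm:
  motion:
    - [0,0,0,0,0,0,-1]
    - [0,0,0,0,0,0,-1]
    - [0,-0.15,0,0,0,0,-1]
    - [0,-0.3,0,0,0,0,-1]
    - [0,-0.45,0,0,0,0,-1]
    - [0,-0.6,0,0,0,0,-1]
    - [0,-0.6,0,0,0,0,-1]
    - [0,-0.6,0,0,0,0,-1]

```text
clock: 27.65
eef_pos: [0.551, 0.292, 0.3698]
tool_rot: [-0.009, 1.0, -0.0, -0.001]
contact_force: [0.4, 0.1, -3.4]
opening: 0.0425
grasp_force: 63.6
```

```bash
python3 -c "
from h import *
feel(10)"
```

```text
T [ 0.0049 -0.0143 -0.0036] sd [0.0218 0.0294 0.0263] about tool y -0.0144 F [-0.04 -0.12 -4.19] pos [0.5518 0.2924 0.369 ] q [-9.e-03  1.e+00 -3.e-04  4.e-04] t 28.1 open 0.04256753544155861
```

Emit:
step_arm:
  motion:
    - [0,-0.15,0,0,0,0,-1]
    - [0,-0.3,0,0,0,0,-1]
    - [0,-0.45,0,0,0,0,-1]
    - [0,-0.6,0,0,0,0,-1]
    - [0,-0.6,0,0,0,0,-1]
    - [0,-0.6,0,0,0,0,-1]
    - [0,-0.6,0,0,0,0,-1]
    - [0,-0.45,0,0,0,0,-1]

```text
clock: 29.15
eef_pos: [0.5508, 0.2922, 0.3686]
tool_rot: [-0.009, 0.975, -0.002, 0.221]
contact_force: [0.3, 0.3, -5.3]
opening: 0.0427
grasp_force: 63.6
```

Emit:
step_arm:
  motion:
    - [0,0.15,0,0,0,0,-1]
    - [0,0.3,0,0,0,0,-1]
    - [0,0.45,0,0,0,0,-1]
    - [0,0.45,0,0,0,0,-1]
    - [0,0.45,0,0,0,0,-1]

```text
clock: 29.78
eef_pos: [0.5525, 0.2926, 0.3694]
tool_rot: [-0.009, 1.0, 0.0, 0.003]
contact_force: [-0.6, 0.3, -4.2]
opening: 0.0426
grasp_force: 63.5
```

```bash
python3 -c "
from h import *
feel(10);go(np.pi*1.5-.03,(.370,.361,.36))"
```

```text
T [-0.0102 -0.0078 -0.004 ] sd [0.0273 0.0243 0.0332] about tool y -0.0076 F [ 0.02 -0.14 -4.29] pos [0.5514 0.2923 0.3696] q [-9.2e-03  1.0e+00 -1.0e-04  1.1e-03] t 30.225 open 0.04276322209440795
turn [-1.4000e-03  1.7000e-03  1.5225e+00] shift [-0.1814  0.0686 -0.0096] J [ 0.49  0.45  0.05  1.17 -0.    0.47] F [ 0.1 -0.9 -3.5] T [ 0.026 -0.069  0.005]
```

C is quiet (change 0.007 N m). It goes into the left pocket.

Emit:
step_arm:
  motion:
    - [0,0,0.18,-0.03,0.01,0,-1]
    - [0,0,0.36,-0.06,0.02,0,-1]
    - [0,0,0.54,-0.09,0.03,0,-1]
    - [0,0,0.72,-0.12,0.04,0,-1]
    - [0,0,0.9,-0.145,0.05,0,-1]
    - [0,0,1.08,-0.165,0.06,0,-1]
    - [0,0,1.26,-0.182,0.069,0,-1]
    - [0,0,1.44,-0.182,0.069,0,-1]

```text
clock: 31.28
eef_pos: [0.3683, 0.3618, 0.3696]
tool_rot: [-0.669, 0.743, 0.001, 0.001]
contact_force: [-0.4, 0.2, -3.6]
opening: 0.0428
grasp_force: 63.5
```

Emit:
step_arm:
  motion:
    - [0,0,0.083,0,0,-0.04,-1]
    - [0,0,0.083,0,0,-0.08,-1]
    - [0,0,0.083,0,0,-0.1,-1]
    - [0,0,0.083,0,0,-0.1,-1]
    - [0,0,0.083,0,0,-0.1,-1]

```text
clock: 31.9
eef_pos: [0.3701, 0.3618, 0.2704]
tool_rot: [-0.697, 0.718, 0.0, 0.002]
contact_force: [0.9, -0.3, -3.6]
opening: 0.0427
grasp_force: 63.4
```

```bash
python3 -c "
from h import *
go(np.pi*1.5-.03,(.370,.361,.225))
t=r.camera('top');s=r.camera('scene')
save('pics/ins2.png',np.hstack([t['color'][170:290,190:310],s['color'][170:290,210:330]]),3.3)"
```

```text
turn [-0.0029  0.0019 -0.0003] shift [-0.0001 -0.0008 -0.0454] J [ 0.77  0.34 -0.39  0.83  0.   -0.77] F [ 0.9 -0.3 -3.6] T [ 0.02   0.014 -0.017]
```

View pics/ins2.png

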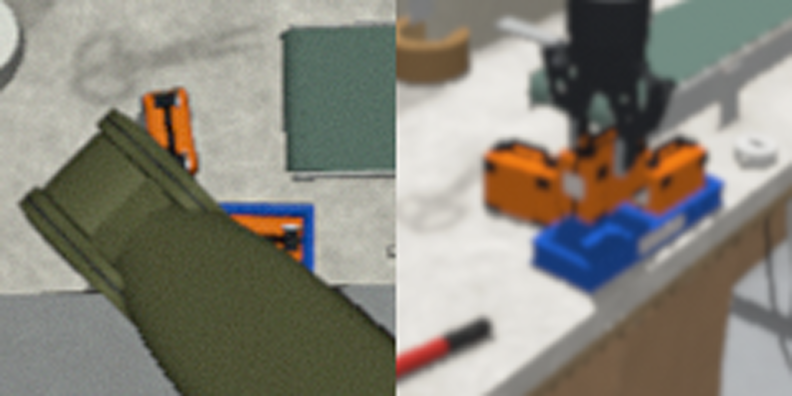

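B sits in the right pocket (right panel, (675,180)), and C hangs over the left pocket. Lowering.

Emit:
step_arm:
  motion:
    - [0,0,0,0,-0.001,-0.015,-1]
    - [0,0,0,0,-0.001,-0.028,-1]
    - [0,0,0,0,-0.001,-0.036,-1]
    - [0,0,0,0,-0.001,-0.043,-1]
    - [0,0,0,0,-0.001,-0.043,-1]

```text
clock: 32.62
eef_pos: [0.3694, 0.3602, 0.2259]
tool_rot: [-0.697, 0.718, 0.0, 0.0]
contact_force: [-0.9, -0.7, -4.6]
opening: 0.0429
grasp_force: 63.6
```

Emit:
step_arm:
  motion:
    - [0,0,0,0,0,-0.004,-1]
    - [0,0,0,0,0,-0.008,-1]
    - [0,0,0,0,0,-0.012,-1]
    - [0,0,0,0,0,-0.012,-1]

```text
clock: 33.12
eef_pos: [0.3697, 0.3602, 0.2173]
tool_rot: [-0.696, 0.718, 0.0, 0.002]
contact_force: [-4.0, -6.9, 20.4]
opening: 0.0425
grasp_force: 66.7
```

Emit:
step_arm:
  motion:
    - [0,0,0,0,0,0.002,-1]
    - [0,0,0,0,0,0.002,0.4]
    - [0,0,0,0,0,0.002,0.4]
    - [0,0,0,0,0,0.002,0.4]
    - [0,0,0,0,0,0.04,0.4]
    - [0,0,0,0,0,0.09,0.5]
    - [0,0,0,0,0,0.13,1]
    - [0,0,0,0,0,0.13,1]

```text
clock: 34.12
eef_pos: [0.3707, 0.3614, 0.3477]
tool_rot: [-0.697, 0.718, 0.0, 0.004]
contact_force: [0.3, 0.7, -0.3]
opening: 0.0857
grasp_force: 0.0
```

Emit:
step_arm:
  motion:
    - [0,0,-0.18,0.02,-0.003,0,1]
    - [0,0,-0.36,0.04,-0.006,0,1]
    - [0,0,-0.54,0.06,-0.009,0,1]
    - [0,0,-0.72,0.08,-0.012,0,1]
    - [0,0,-0.9,0.1,-0.016,0,1]
    - [0,0,-1.08,0.106,-0.019,0,1]
    - [0,0,-1.26,0.106,-0.019,0,1]
    - [0,0,-1.413,0.106,-0.019,0,1]

```text
clock: 35.12
eef_pos: [0.4754, 0.341, 0.3424]
tool_rot: [-0.061, 0.998, -0.001, -0.0]
contact_force: [-0.2, 0.3, 0.1]
opening: 0.0853
grasp_force: 0.0
```

```bash
python3 -c "
from h import *
o=r.get_obs();p=r.camera('wrist')
c,s=np.cos(.13),np.sin(.13)
im=p['color'].copy()
W=CASE@np.array([[c,s,0],[-s,c,0],[0,0,1]])+[.476,.3407,0]
cv2.polylines(im,[cv2.convexHull(np.int32(wproj(p,o,W)))],True,(0,255,0))
save('pics/w5.png',im,1.5)
go(3.27,(.476,.3407,.207))"
```

```text
turn [ 0.0019 -0.0008  0.0086] shift [ 0.0006 -0.0003 -0.1355] J [ 0.62  0.39 -0.11  1.07 -0.    0.5 ] F [ 0.3  0.3 -0.4] T [-0.015 -0.004  0.019]
```

View pics/w5.png

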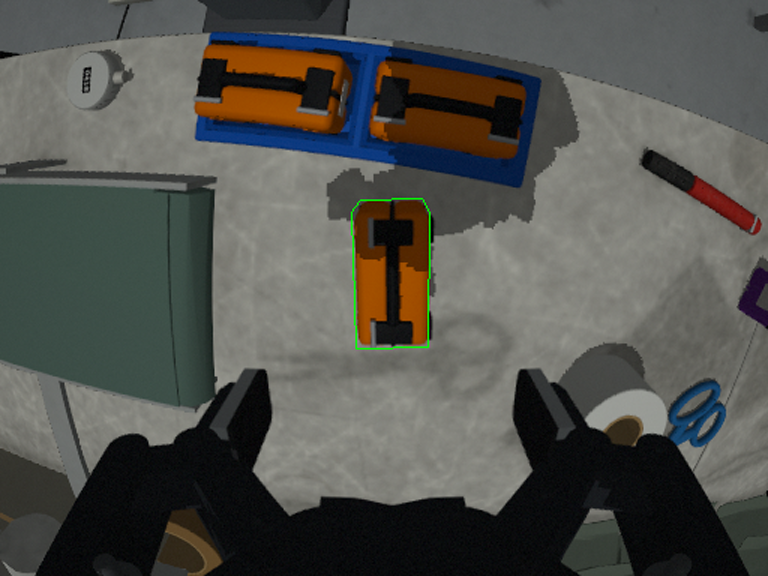

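Both quiet cases sit fully in the carrier (at (275,85) and (447,108)), and A's overlay matches at (392,275). Grip A and bring it over the belt.

Emit:
step_arm:
  motion:
    - [0,0,0.008,0,0,-0.05,1]
    - [0,0,0.008,0,0,-0.095,1]
    - [0,0,0.008,0,0,-0.12,1]
    - [0,0,0.008,0,0,-0.135,1]
    - [0,0,0.008,0,0,-0.135,0]
    - [0,0,0.008,0,0,-0.135,-1]
    - [0,0,0.008,0,0,-0.135,-1]
    - [0,0,0.008,0,0,-0.135,-1]
  squeeze: 70

```text
clock: 36.17
eef_pos: [0.4764, 0.3417, 0.2109]
tool_rot: [-0.068, 0.998, 0.001, 0.002]
contact_force: [0.5, -1.3, 4.1]
opening: 0.0429
grasp_force: 72.4
```

Emit:
step_arm:
  motion:
    - [0,0,0,0,0,0,-1]
    - [0,0,0,0,0,0.03,-1]
    - [0,0,0,0,0,0.08,-1]
    - [0,0,0,0,0,0.13,-1]
    - [0,0,0,0,0,0.18,-1]
    - [0,0,0,0,0,0.21,-1]
    - [0,0,0,0,-0.02,0.215,-1]
    - [0,0,0,0,-0.05,0.215,-1]

```text
clock: 37.17
eef_pos: [0.4751, 0.2905, 0.4232]
tool_rot: [-0.069, 0.998, -0.001, -0.0]
contact_force: [1.0, -0.6, -4.6]
opening: 0.0426
grasp_force: 72.8
```

Emit:
step_arm:
  motion:
    - [0,0,0,0.003,-0.04,0,-1]
    - [0,0,0,0.006,-0.08,0,-1]
    - [0,0,0,0.01,-0.12,0,-1]
    - [0,0,0,0.013,-0.16,0,-1]
    - [0,0,0,0.016,-0.2,0,-1]
    - [0,0,0,0.019,-0.24,0,-1]
    - [0,0,0,0.021,-0.27,0,-1]
    - [0,0,0,0.021,-0.29,0,-1]

```text
clock: 38.17
eef_pos: [0.4951, -0.0008, 0.4222]
tool_rot: [-0.067, 0.998, -0.0, -0.002]
contact_force: [-0.6, -0.4, -4.6]
opening: 0.043
grasp_force: 72.8
```

Emit:
step_arm:
  motion:
    - [0,0,0,0,0,0,-1]
    - [0,0,0,0,0,0,-1]
    - [0,0,0,0,0,0,-1]
    - [0,0,0,0,0,0,-1]

```text
clock: 38.67
eef_pos: [0.4965, 0.002, 0.4242]
tool_rot: [-0.069, 0.998, -0.0, 0.001]
contact_force: [0.6, -0.7, -3.8]
opening: 0.0426
grasp_force: 72.7
```

```bash
python3 - <<'E'
from h import *
go(3.27,(.498,0,.42));feel(3)
t=r.camera("top");s=r.camera("scene")
for p in(t,s):
    print([(round(d["p"],2),at(p,d["uv"],.085).round(3)) for d in r.tip_of(p,"belt_ahead")[:2]],[(round(d["p"],2),[round(x) for x in d["extent"]]) for d in r.trace(p,"case_a")])
# upright check of held case from the scene camera: silhouette predicted vs orange mask
o=r.get_obs();c,k=np.cos(.13),np.sin(.13)
W=CASE@np.array([[c,k,0],[-k,c,0],[0,0,1]])+[o["eef_pos"][0],o["eef_pos"][1],o["eef_pos"][2]-.209]
u=proj(s,W);print("pred extent",u.min(0).round(),u.max(0).round())
E
```

```text
turn [ 0.0001  0.0013 -0.0088] shift [ 0.0015 -0.002  -0.0042] J [ 0.    0.2  -0.16  1.2  -0.   -0.13] F [ 0.6 -0.7 -3.8] T [ 0.029 -0.028 -0.005]
T [ 0.0176 -0.0321  0.0033] sd [0.0085 0.0041 0.0182] about tool y -0.0342 F [-0.18 -0.31 -4.12] pos [0.4966 0.0018 0.4243] q [-6.850e-02  9.977e-01 -1.000e-04  7.000e-04] t 38.775 open 0.04258698475946976
[(0.96, array([ 0.491, -0.008,  0.085]))] [(0.69, [345, 174, 368, 209]), (0.58, [253, 235, 284, 248]), (0.56, [220, 235, 247, 248])]
[(0.69, array([0.482, 0.023, 0.085]))] [(0.96, [141, 265, 177, 299]), (0.76, [293, 128, 320, 151]), (0.69, [262, 222, 289, 247]), (0.65, [276, 212, 303, 236])]
pred extent [290. 126.] [317. 151.]
```

```bash
python3 -c "
from h import *
print(r.sign_off())"
```

```text
the job is handed in; nothing more can be done
None
```

Job handed in at about 39 s: both quiet cases are fully down in the carrier, and the rattling one (first tested, 0.078 N m moment change) is held upright and still, about 13 cm above the belt straight ahead of the robot.

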